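# Push the radio housing home into the test jig's corner

## Task

Push the tan radio housing along the bench into the corner that the steel fence makes with the red end stop, so that one long side sits flat against the fence and one end is right up against the stop. Only push it: it must stay flat on the bench, never lifted or tipped. Leave all the other loose things where they are, and finish clear of everything.

Things in the scene. Friction and masses are not known exactly. Their poses are not given: they have to be found in the camera images.
- housing: tan plastic radio housing lying face up, a closed box 105 mm (its x) x 160 mm (its y) x 45 mm tall, with a round gold-rimmed dial and a slotted grille on top; loose, 0.28 to 0.56 kg, slides under 1 to 4 N (brief jerks to 20 N) and stays where left. Origin: centre of its underside. Starts before the fence, clear of it and the stop, its x within 0.4 rad of the fence's x.
- fence: bare steel fence fixed to the bench, rigid, 360 mm long (its y), 30 mm tall, 15 mm thick; the brass bayonet socket jig (73 mm tall) is fixed behind it. Origin on the bench at the middle of the foot of its flat front face, which looks to the robot; x points out of its back, away from the robot, square to the face; y runs along the face. Its place and yaw (within 0.2 rad) vary.
- stop: red end stop, a rigid block fixed to the bench, touching the fence face at its +y or -y end: 60 mm (its x, square to the fence) x 20 mm (its y) x 30 mm tall. Origin: centre of its underside, 30 mm before the fence face, 160 mm along it from the fence origin; axes parallel to the fence's. The other end has only a flat 1 mm aluminium mounting plate that things slide over freely.
- bracket: bystander, loose, to be left alone: steel L-shaped chassis bracket, 60 x 45 mm foot, 40 mm tall; origin at the centre of its underside, 285 mm or more along the fence from its middle
- holder: bystander, loose, to be left alone: small brass twist-fit bulb holder standing upright, 40 mm across, 38 mm tall; origin at the centre of its underside, 285 mm or more along the fence from its middle
- speaker: bystander, loose, to be left alone: dark round loudspeaker, face up, 76 mm across, 30 mm tall; origin at the centre of its underside, 285 mm or more along the fence from its middle
- knob: bystander, loose, to be left alone: dark brown tuning knob, 38 mm across, 20 mm tall; origin at the centre of its underside, 285 mm or more along the fence from its middle
- dialplate: bystander, loose, to be left alone: gold anodized dial plate lying flat far to the robot's left, 36 x 110 x 4 mm; origin at the centre of its underside
- driver: bystander, loose, to be left alone: screwdriver lying on the bench, about 180 mm long; origin near the middle of its length, far to the robot's right

How it is judged:
By the outcome, as a careful person would: the job done as asked, in the order asked, and still so for the second after the job is handed in, with the robot touching nothing.
It also fails if it takes over 48 s, if anything falls off the work surface, if the arm or the gripper's body presses on something with over 40 N, if the wrist force passes 120 N, or if a joint passes its speed limit or range.

## Robot

A 6-joint arm with a two-finger parallel gripper is mounted at the origin on the work surface. World frame = base frame: x ahead of the robot, y to its left, z up, the work surface at z = 0. Lengths are in mm, angles in rad, forces in N, time in s.
With the tool pointing down it reaches from about 275 to 1000 mm from the base axis. Payload 8.4 kg.
Tool frame: the origin (TCP) lies between the finger pads; the fingertips stand 25 mm ahead of it and the grasp point (between the pads) lies 6 mm ahead of it; z points along the fingers, y is the line along which they close (so a half turn about z gives the same grasp; the last joint's range is limited). The gripper opens to 85 mm and grips with 20 to 120 N. Pads are 22 mm wide; open, the fingers measure 114 mm over their backs; the gripper's body (76 mm by 85 mm) begins 54 mm behind the grasp point. The pads swing forward as they close: fully open they stand 13 mm farther back than shut.
Start: joints at [-1.185, 0.353, 1.633, -0, 1.155, -0.002], TCP at [236.344, -578.593, 256.281] pointing down, gripper open.
Joint ranges: [-2.63, 2.63], [-0.92, 2.1], [0.06, 2.66], [-1.3, 4.44], [0, 2.69], [-3.02, 3.02]. Speed limits (rad/s): [2.22, 2.22, 2.79, 3.14, 3.14, 3.14].

## Interface

Orientations are given as [roll, pitch, yaw] about the fixed x, y, z axes, in that order (R = Rz(yaw) Ry(pitch) Rx(roll)).
In Python, from rig import r, eyes, workorder gives the robot as it stands. The module is installed in compiled form; this text tells all that it offers.
- The arm moves only by the tool step_arm, never from a script. Its argument "moves" is a list of rows, each an object of numbers: "tx", "ty", "tz": the shift along the tool's x, y, z scaled (see below); "ax", "ay", "az": the turn, a rotation vector about the tool's x, y, z scaled (see below). In form: [{"tx": .., "ty": .., "tz": .., "ax": .., "ay": .., "az": ..}, ...]. A call has 1 to 5 rows; each row shifts and turns the commanded pose from where the row before left it, along the tool's axes as they then stand; what a row does not reach is not made up. The controller multiplies each number of a shift by 25 mm and each number of a turn by 90 degrees. A row lasts 1/8 s, in which the tool goes at most 62.5 mm and 10.7 degrees, less where a joint would pass 70% of its speed; a pose out of reach is approached as far as the arm can. A call with a number of a shift or a turn outside -1 to 1 is refused whole. A call with a gripper value outside its range is refused whole. "gripper" is the opening, from 0 (shut) to 1 (fully open), set as the call begins (left out, the last holds). The fingers move at their own pace and stop on an object; "newtons" is the grip in N (left out, the last holds). Time passes only in rows, so rows that do not move let the fingers close. It gives the time, the measured TCP pose, the force, the opening and the grip force at its end, in the units of the state.
- r.sense(): the state, without advancing time (a new reading comes with each control period).
- eyes.grab_frame(name): name is "scene" or "side" or "wrist"; returns (picture, depth): 420x560x3 uint8, red, green, blue; 420x560 float32, mm along the optical axis (not along the pixel's ray), 0 where there is no reading.
- eyes.camera_info(name): a dict with "intrinsics" (3x3 intrinsics, pixels), "k1" (the pictures are not rectified: a ray, as slopes to the right and down, at radius r is drawn at 1 + k1 r^2 times it, then the intrinsics apply), "cam_to_world" (4x4, takes a point from camera to world coordinates). Camera axes: x right, y up, looking along -z (the intrinsics and any distortion apply to the point x, -y, -z); pixel columns grow to the right and rows downward; lengths in mm; the calibration is good to about 2 mm. A picture is of the moment at which its call begins: read the wrist's pose just before it. camera_info takes no time and is no camera call; for the wrist camera it gives the pose at the moment of the call.
- workorder.sign_off(): hands the job in; it is judged then, once.
The state is a dict: "clock": time; "qpos": joint angles; "qvel": joint speeds; "joint_efforts": joint torques, N m; "eef_pos": TCP position; "tcp_rot": TCP orientation; "contact_force": force on the tool from outside, world axes, zero at the start; "wrist_torque": the same for the moment, N m; "opening": opening from 0.0 (shut) to 1.0 (fully open); "grasp_force": force on a finger pad.
Only numpy, scipy, OpenCV 4.12 (cv2) and the standard library are available. Lean on these libraries where they do the work, as an engineer would, in place of code of your own. Each camera call takes 0.05 s, during which the arm holds its last target. There are 200 camera calls.

## Working session

There is one attempt and no reset: what is moved stays moved. The work goes in short steps, Python scripts to look and compute and a tool call to move; the robot and the scene stay as the last step left them, time stands still between calls to the robot, and variables do not carry over. Pictures are saved under pics/ and viewed, at most 10 in all, crops included, and the job is handed in when it is done.

Besides the shell and the picture viewer there is one more tool, called after ">>>" as a command line: name --argument value ..., lists and objects as JSON in quotes. step_arm: Moves the arm, as the interface text tells. Its arguments: {"type":"object","properties":{"moves":{"type":"array","items":{"type":"object","properties":{"tx":{"type":"number"},"ty":{"type":"number"},"tz":{"type":"number"},"ax":{"type":"number"},"ay":{"type":"number"},"az":{"type":"number"}}}},"gripper":{"type":"number"},"newtons":{"type":"number"}},"required":["moves"]}

```bash
mkdir -p pics; cat > h.py <<'E'
import numpy as np, cv2
from rig import r, eyes, workorder
def grab(n):
    i=eyes.camera_info(n); p,d=eyes.grab_frame(n); return p,d,i
def cloud(d,i):
    K=np.array(i['intrinsics']);T=np.array(i['cam_to_world'])
    v,u=np.mgrid[0:d.shape[0],0:d.shape[1]].astype(float)
    uv=np.stack([u.ravel(),v.ravel()],1)[:,None]
    n=cv2.undistortPoints(uv,K,np.array([i['k1'],0,0,0,0.]))[:,0]
    z=d.ravel()
    P=np.stack([n[:,0]*z,-n[:,1]*z,-z],1)@T[:3,:3].T+T[:3,3]
    P[z<=0]=np.nan
    return P.reshape(*d.shape,3)
E
python3 - <<'E'
from h import *
print(r.sense())
o=[]
for n in ['scene','side']:
    p,d,i=grab(n); np.savez(n,p=p,d=d,P=cloud(d,i)); print(n,i); cv2.imwrite(f'pics/{n}0.png',p[...,::-1])
E
```

```text
{'clock': 0.0, 'qpos': array([-1.18540037e+00,  3.53669791e-01,  1.63413301e+00, -2.62821728e-05,
        1.15521291e+00, -2.43371268e-03]), 'qvel': array([ 0.00054065, -0.00015102,  0.00134071, -0.00105042, -0.00116781,
        0.00027377]), 'joint_efforts': array([ 3.76787328e-03, -6.05249047e+01, -3.42072415e+01, -2.56585452e-05,
        9.27085639e-03, -4.76772959e-05]), 'eef_pos': array([ 236.16845015, -578.18030424,  255.54862606]), 'tcp_rot': array([-3.14016954e+00,  2.05665566e-05,  3.87840307e-01]), 'contact_force': array([-0.39109481, -0.05302195,  0.11256978]), 'wrist_torque': array([0.01413872, 0.01655485, 0.00120232]), 'grasp_force': 0.0, 'opening': 0.9934085848683782}
scene {'intrinsics': array([[546.95967333,   0.        , 276.14956769],
       [  0.        , 546.95967333, 201.41114223],
       [  0.        ,   0.        ,   1.        ]]), 'k1': 0.07752404950802928, 'cam_to_world': array([[ 8.20435690e-01, -4.91508563e-01,  2.92069530e-01,
         1.00983584e+03],
       [ 5.71736185e-01,  7.03752478e-01, -4.21722876e-01,
        -6.41117298e+02],
       [ 1.73574956e-03,  5.12983218e-01,  8.58396881e-01,
         1.35992669e+03],
       [ 0.00000000e+00,  0.00000000e+00,  0.00000000e+00,
         1.00000000e+00]])}
side {'intrinsics': array([[536.03061271,   0.        , 288.05185874],
       [  0.        , 536.03061271, 213.02291823],
       [  0.        ,   0.        ,   1.        ]]), 'k1': -0.13519918921817145, 'cam_to_world': array([[-9.03314183e-01,  3.15820568e-01, -2.90311651e-01,
         8.26395014e+01],
       [-4.28950495e-01, -6.57105645e-01,  6.19849695e-01,
         1.10707216e+03],
       [ 4.99585824e-03,  6.84448347e-01,  7.29044238e-01,
         1.32159219e+03],
       [ 0.00000000e+00,  0.00000000e+00,  0.00000000e+00,
         1.00000000e+00]])}
```

View pics/scene0.png

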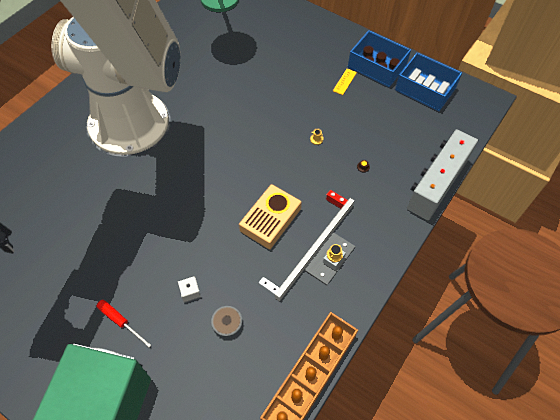

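View pics/side0.png

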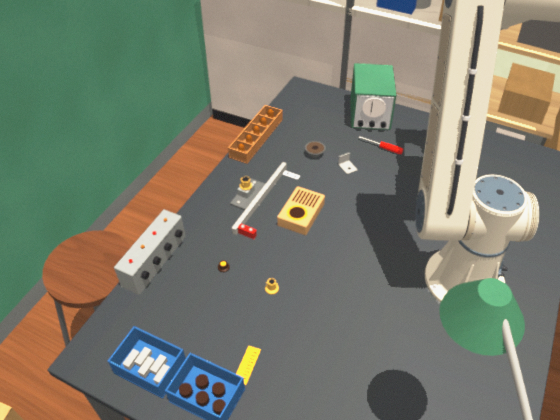

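The scene view shows the housing at about (270,216), the fence from (350,203) to (280,293), and the red stop at (337,198), its +y end. The side view agrees: housing (301,209), stop (247,231). The bystanders are well away. Next I fit the geometry from both depth clouds.

```bash
cat >> h.py <<'E'
def rect(P,p,cx,zlo,zhi,rgb,rad=250):
    """min-area rect of points of a height band and colour near cx"""
    q=p.astype(int)
    m=(np.abs(P[...,:2]-cx).max(-1)<rad)&(P[...,2]>zlo)&(P[...,2]<zhi)&rgb(q)
    n,l,s,c=cv2.connectedComponentsWithStats(m.astype(np.uint8))
    k=1+np.argmax(s[1:,4]); Q=P[l==k]
    return Q, cv2.minAreaRect(Q[:,:2].astype(np.float32))
tan=lambda q:(q[...,0]-q[...,2]>50)&(q[...,1]>q[...,2]+25)
red=lambda q:(q[...,0]>120)&(q[...,1]<70)&(q[...,2]<80)
steel=lambda q:(abs(q[...,0]-q[...,2])<40)&(q[...,0]>120)
E
python3 - <<'E'
from h import *
for n,hp,fp,sp in [('scene',(216,255),(245,318),(199,337)),('side',(209,301),(200,258),(231,247))]:
    f=np.load(n+'.npz');P=f['P'];p=f['p']
    print(n,'bench z',P[300,200] if n=='scene' else P[320,200])
    for nm,px,zl,zh,c in [('housing',hp,36,56,tan),('fence',fp,20,40,steel),('stop',sp,20,40,red)]:
        cx=P[px][:2]
        Q,R=rect(P,p,cx,zl,zh,c)
        print(nm,P[px].round(),len(Q),'z',np.median(Q[:,2]).round(1),R); print(cv2.boxPoints(R).round(1).tolist())
E
```

```text
scene bench z [ 5.55684966e+02 -3.32112795e+02  4.17127491e-01]
housing [542. -67.  46.] 1509 z 44.5 ((568.6253662109375, -32.539649963378906), (108.3048095703125, 162.3661651611328), 0.5921475887298584)
[[513.5999755859375, 48.099998474121094], [515.2999877929688, -114.30000305175781], [623.5999755859375, -113.19999694824219], [621.9000244140625, 49.20000076293945]]
fence [728. -35.  28.] 660 z 29.6 ((723.882568359375, -37.315826416015625), (362.031982421875, 16.75354766845703), 88.52212524414062)
[[710.7999877929688, -218.10000610351562], [727.5999755859375, -218.5], [736.9000244140625, 143.39999389648438], [720.2000122070312, 143.89999389648438]]
stop [694. 118.  29.] 91 z 28.9 ((689.2789916992188, 124.23793029785156), (57.41292953491211, 21.723421096801758), 1.2742077112197876)
[[660.2999877929688, 134.5], [660.7999877929688, 112.69999694824219], [718.2000122070312, 114.0], [717.7000122070312, 135.6999969482422]]
side bench z [658.54235582 470.10716287  -5.86290056]
housing [560. -13.  45.] 1046 z 44.3 ((563.956787109375, -26.64531707763672), (107.06300354003906, 168.0703125), 1.0405502319335938)
[[508.8999938964844, 56.400001525878906], [512.0, -111.5999984741211], [619.0, -109.69999694824219], [616.0, 58.29999923706055]]
fence [716.  -4.  27.] 404 z 28.2 ((720.72314453125, -34.49885559082031), (362.6463623046875, 22.518407821655273), 88.0089340209961)
[[703.2000122070312, -215.3000030517578], [725.7000122070312, -216.10000610351562], [738.2999877929688, 146.3000030517578], [715.7999877929688, 147.10000610351562]]
stop [681. 139.  32.] 65 z 28.9 ((686.10986328125, 130.5833740234375), (21.680273056030273, 61.03258514404297), 86.89423370361328)
[[655.0999755859375, 121.4000015258789], [716.0, 118.0999984741211], [717.2000122070312, 139.8000030517578], [656.2000122070312, 143.10000610351562]]
```

>>> step_arm --moves '[{"az":0.0885,"ty":-0.5},{"az":0.0885,"ty":-0.5},{"az":0.0885,"ty":-0.5},{"ty":-1,"tx":0.4,"tz":0.2},{"ty":-1,"tx":0.4,"tz":0.2}]' --gripper 0.5

```text
schema error: expected keys tx, ty, tz, ax, ay, az
```

>>> step_arm --moves '[{"ty":-1,"tx":0.4,"tz":0.2},{"ty":-1,"tx":0.4,"tz":0.2},{"ty":-1,"tx":0.4,"tz":0.2},{"ty":-1,"tx":0.4,"tz":0.2},{"ty":-1,"tx":0.4,"tz":0.2}]'

```text
schema error: expected keys tx, ty, tz, ax, ay, az
```

>>> step_arm --moves '[{"ty":-1,"tx":0.4,"tz":0.2},{"ty":-1,"tx":0.4,"tz":0.2},{"ty":-1,"tx":0.4,"tz":0.2},{"ty":-1,"tx":0.4,"tz":0.2},{"ty":-1,"tx":0.4,"tz":0.2}]'

```text
schema error: expected keys tx, ty, tz, ax, ay, az
```

>>> step_arm --moves '[{"tx":0,"ty":-0.5,"tz":0,"ax":0,"ay":0,"az":0.0885},{"tx":0,"ty":-0.5,"tz":0,"ax":0,"ay":0,"az":0.0885},{"tx":0,"ty":-0.5,"tz":0,"ax":0,"ay":0,"az":0.0885},{"tx":0.4,"ty":-1,"tz":0.2,"ax":0,"ay":0,"az":0},{"tx":0.4,"ty":-1,"tz":0.2,"ax":0,"ay":0,"az":0}]' --gripper 0.5

```text
clock: 0.72
eef_pos: [248.6, -492.2, 245.8]
tcp_rot: [-3.141, 0.0, -0.03]
contact_force: [-0.5, 0.2, -0.4]
opening: 0.5
grasp_force: 0.0
```

>>> step_arm --moves '[{"tx":0.4,"ty":-1,"tz":0.2,"ax":0,"ay":0,"az":0},{"tx":0.4,"ty":-1,"tz":0.2,"ax":0,"ay":0,"az":0},{"tx":0.4,"ty":-1,"tz":0.2,"ax":0,"ay":0,"az":0},{"tx":0.4,"ty":-1,"tz":0.2,"ax":0,"ay":0,"az":0},{"tx":0.4,"ty":-1,"tz":0.2,"ax":0,"ay":0,"az":0}]'

```text
clock: 1.35
eef_pos: [302.4, -368.6, 220.9]
tcp_rot: [-3.141, 0.0, -0.029]
contact_force: [-0.2, -0.2, -0.4]
opening: 0.499
grasp_force: 0.0
```

>>> step_arm --moves '[{"tx":0.4,"ty":-1,"tz":0.2,"ax":0,"ay":0,"az":0},{"tx":0.4,"ty":-1,"tz":0.2,"ax":0,"ay":0,"az":0},{"tx":0.4,"ty":-1,"tz":0.2,"ax":0,"ay":0,"az":0},{"tx":0.4,"ty":-1,"tz":0.2,"ax":0,"ay":0,"az":0},{"tx":0.4,"ty":-1,"tz":0.2,"ax":0,"ay":0,"az":0}]'

```text
clock: 1.98
eef_pos: [356.0, -245.2, 196.0]
tcp_rot: [-3.141, 0.0, -0.029]
contact_force: [-0.3, -0.3, -0.1]
opening: 0.5
grasp_force: 0.0
```

>>> step_arm --moves '[{"tx":0.4,"ty":-0.96,"tz":0.2,"ax":0,"ay":0,"az":0},{"tx":0.4,"ty":-0.96,"tz":0.2,"ax":0,"ay":0,"az":0},{"tx":0.4,"ty":-0.96,"tz":0.2,"ax":0,"ay":0,"az":0},{"tx":0.4,"ty":-0.96,"tz":0.2,"ax":0,"ay":0,"az":0},{"tx":0.4,"ty":-0.96,"tz":0.2,"ax":0,"ay":0,"az":0}]'

```text
clock: 2.6
eef_pos: [409.5, -126.8, 171.0]
tcp_rot: [-3.141, 0.0, -0.029]
contact_force: [0.2, -0.9, 0.3]
opening: 0.501
grasp_force: 0.0
```

>>> step_arm --moves '[{"tx":0.4,"ty":-0.96,"tz":0.2,"ax":0,"ay":0,"az":0},{"tx":0.4,"ty":-0.96,"tz":0.2,"ax":0,"ay":0,"az":0},{"tx":0.4,"ty":-0.96,"tz":0.2,"ax":0,"ay":0,"az":0},{"tx":0.4,"ty":-0.96,"tz":0.2,"ax":0,"ay":0,"az":0},{"tx":0,"ty":0,"tz":0.6,"ax":0,"ay":0,"az":0}]'

```text
clock: 3.22
eef_pos: [453.2, -31.9, 136.2]
tcp_rot: [-3.142, -0.002, -0.027]
contact_force: [0.1, 0.2, -0.6]
opening: 0.501
grasp_force: 0.0
```

>>> step_arm --moves '[{"tx":0,"ty":0,"tz":0.8,"ax":0,"ay":0,"az":0},{"tx":0,"ty":0,"tz":0.8,"ax":0,"ay":0,"az":0},{"tx":0,"ty":0,"tz":0.8,"ax":0,"ay":0,"az":0},{"tx":0,"ty":0,"tz":0.6,"ax":0,"ay":0,"az":0},{"tx":0,"ty":0,"tz":0,"ax":0,"ay":0,"az":0}]'

```text
clock: 3.85
eef_pos: [451.0, -33.2, 60.1]
tcp_rot: [-3.142, 0.003, -0.03]
contact_force: [0.1, -0.2, -0.2]
opening: 0.5
grasp_force: 0.0
```

>>> step_arm --moves '[{"tx":0,"ty":0,"tz":0.6,"ax":0,"ay":0,"az":0},{"tx":0.4,"ty":0,"tz":0.4,"ax":0,"ay":0,"az":0},{"tx":0.6,"ty":0,"tz":0,"ax":0,"ay":0,"az":0},{"tx":0.4,"ty":0,"tz":0,"ax":0,"ay":0,"az":0},{"tx":0.2,"ty":0,"tz":0,"ax":0,"ay":0,"az":0}]'

```text
clock: 4.47
eef_pos: [493.6, -34.0, 36.6]
tcp_rot: [3.142, -0.001, -0.029]
contact_force: [0.6, -0.7, 0.2]
opening: 0.498
grasp_force: 0.0
```

>>> step_arm --moves '[{"tx":0.1,"ty":0,"tz":0,"ax":0,"ay":0,"az":0},{"tx":0.1,"ty":0,"tz":0,"ax":0,"ay":0,"az":0},{"tx":0.1,"ty":0,"tz":0,"ax":0,"ay":0,"az":0},{"tx":0.1,"ty":0,"tz":0,"ax":0,"ay":0,"az":0},{"tx":0.1,"ty":0,"tz":0,"ax":0,"ay":0,"az":0}]'

```text
clock: 5.1
eef_pos: [504.3, -34.3, 36.2]
tcp_rot: [-3.142, 0.001, -0.029]
contact_force: [-3.6, 0.2, 0.5]
opening: 0.503
grasp_force: 1.1
```

>>> step_arm --moves '[{"tx":0.15,"ty":0,"tz":0,"ax":0,"ay":0,"az":0},{"tx":0.15,"ty":0,"tz":0,"ax":0,"ay":0,"az":0},{"tx":0.15,"ty":0,"tz":0,"ax":0,"ay":0,"az":0},{"tx":0.15,"ty":0,"tz":0,"ax":0,"ay":0,"az":0},{"tx":0.15,"ty":0,"tz":0,"ax":0,"ay":0,"az":0}]'

```text
clock: 5.72
eef_pos: [523.6, -34.9, 36.2]
tcp_rot: [-3.142, 0.0, -0.029]
contact_force: [-1.1, -0.5, -0.5]
opening: 0.499
grasp_force: 0.5
```

>>> step_arm --moves '[{"tx":0.15,"ty":0,"tz":0,"ax":0,"ay":0,"az":0},{"tx":0.15,"ty":0,"tz":0,"ax":0,"ay":0,"az":0},{"tx":0.15,"ty":0,"tz":0,"ax":0,"ay":0,"az":0},{"tx":0.15,"ty":0,"tz":0,"ax":0,"ay":0,"az":0},{"tx":0.15,"ty":0,"tz":0,"ax":0,"ay":0,"az":0}]'

```text
clock: 6.35
eef_pos: [542.4, -35.5, 36.3]
tcp_rot: [-3.142, 0.0, -0.029]
contact_force: [-1.0, 0.3, -0.2]
opening: 0.501
grasp_force: 0.5
```

>>> step_arm --moves '[{"tx":0.15,"ty":0,"tz":0,"ax":0,"ay":0,"az":0},{"tx":0.15,"ty":0,"tz":0,"ax":0,"ay":0,"az":0},{"tx":0.15,"ty":0,"tz":0,"ax":0,"ay":0,"az":0},{"tx":0.15,"ty":0,"tz":0,"ax":0,"ay":0,"az":0},{"tx":0.15,"ty":0,"tz":0,"ax":0,"ay":0,"az":0}]'

```text
clock: 6.98
eef_pos: [561.1, -36.0, 36.3]
tcp_rot: [-3.142, 0.0, -0.029]
contact_force: [-2.4, 0.3, -1.4]
opening: 0.504
grasp_force: 0.7
```

>>> step_arm --moves '[{"tx":0.15,"ty":0,"tz":0,"ax":0,"ay":0,"az":0},{"tx":0.15,"ty":0,"tz":0,"ax":0,"ay":0,"az":0},{"tx":0.15,"ty":0,"tz":0,"ax":0,"ay":0,"az":0},{"tx":0.15,"ty":0,"tz":0,"ax":0,"ay":0,"az":0},{"tx":0.1,"ty":0,"tz":0,"ax":0,"ay":0,"az":0}]'

```text
clock: 7.6
eef_pos: [578.6, -36.5, 36.3]
tcp_rot: [-3.142, -0.0, -0.029]
contact_force: [-2.8, 1.6, 1.5]
opening: 0.504
grasp_force: 1.1
```

>>> step_arm --moves '[{"tx":0.06,"ty":0,"tz":0,"ax":0,"ay":0,"az":0},{"tx":0.06,"ty":0,"tz":0,"ax":0,"ay":0,"az":0},{"tx":0.06,"ty":0,"tz":0,"ax":0,"ay":0,"az":0},{"tx":0.06,"ty":0,"tz":0,"ax":0,"ay":0,"az":0}]'

```text
clock: 8.1
eef_pos: [584.4, -36.7, 36.3]
tcp_rot: [3.142, 0.0, -0.029]
contact_force: [-2.0, -0.3, 1.7]
opening: 0.503
grasp_force: 1.1
```

>>> step_arm --moves '[{"tx":0.08,"ty":0,"tz":0,"ax":0,"ay":0,"az":0},{"tx":0.08,"ty":0,"tz":0,"ax":0,"ay":0,"az":0},{"tx":0.06,"ty":0,"tz":0,"ax":0,"ay":0,"az":0}]'

```text
clock: 8.48
eef_pos: [590.0, -36.9, 36.3]
tcp_rot: [-3.142, 0.0, -0.029]
contact_force: [-2.2, -0.1, 1.3]
opening: 0.501
grasp_force: 1.2
```

>>> step_arm --moves '[{"tx":0.04,"ty":0,"tz":0,"ax":0,"ay":0,"az":0},{"tx":0.04,"ty":0,"tz":0,"ax":0,"ay":0,"az":0}]'

```text
clock: 8.72
eef_pos: [591.9, -36.9, 36.3]
tcp_rot: [-3.142, 0.0, -0.029]
contact_force: [-1.9, 0.1, 1.3]
opening: 0.498
grasp_force: 1.2
```

>>> step_arm --moves '[{"tx":0.04,"ty":0,"tz":0,"ax":0,"ay":0,"az":0},{"tx":0.04,"ty":0,"tz":0,"ax":0,"ay":0,"az":0}]'

```text
clock: 8.98
eef_pos: [593.9, -36.9, 36.3]
tcp_rot: [-3.142, 0.0, -0.029]
contact_force: [-2.8, -0.4, 2.4]
opening: 0.5
grasp_force: 1.1
```

>>> step_arm --moves '[{"tx":0.04,"ty":0,"tz":0,"ax":0,"ay":0,"az":0},{"tx":0.04,"ty":0,"tz":0,"ax":0,"ay":0,"az":0}]'

```text
clock: 9.22
eef_pos: [595.9, -37.0, 36.3]
tcp_rot: [-3.142, -0.0, -0.029]
contact_force: [-2.1, -0.0, 1.6]
opening: 0.499
grasp_force: 1.1
```

>>> step_arm --moves '[{"tx":0.04,"ty":0,"tz":0,"ax":0,"ay":0,"az":0},{"tx":0.02,"ty":0,"tz":0,"ax":0,"ay":0,"az":0}]'

```text
clock: 9.48
eef_pos: [597.5, -37.1, 36.3]
tcp_rot: [3.142, -0.0, -0.029]
contact_force: [-3.3, -0.4, 1.5]
opening: 0.499
grasp_force: 1.2
```

>>> step_arm --moves '[{"tx":0.04,"ty":0,"tz":0,"ax":0,"ay":0,"az":0},{"tx":0.02,"ty":0,"tz":0,"ax":0,"ay":0,"az":0}]'

```text
clock: 9.72
eef_pos: [599.0, -37.1, 36.3]
tcp_rot: [-3.142, -0.0, -0.029]
contact_force: [-1.9, -0.5, 1.4]
opening: 0.501
grasp_force: 1.1
```

>>> step_arm --moves '[{"tx":0.04,"ty":0,"tz":0,"ax":0,"ay":0,"az":0},{"tx":0.02,"ty":0,"tz":0,"ax":0,"ay":0,"az":0}]'

```text
clock: 9.98
eef_pos: [599.7, -37.1, 36.2]
tcp_rot: [3.142, 0.002, -0.029]
contact_force: [-7.4, -1.1, 4.4]
opening: 0.507
grasp_force: 3.0
```

>>> step_arm --moves '[{"tx":0.03,"ty":0,"tz":0,"ax":0,"ay":0,"az":0},{"tx":0,"ty":0,"tz":0,"ax":0,"ay":0,"az":0}]'

```text
clock: 10.22
eef_pos: [599.7, -37.2, 36.1]
tcp_rot: [3.142, 0.003, -0.029]
contact_force: [-6.8, -0.4, 4.3]
opening: 0.498
grasp_force: 3.6
```

>>> step_arm --moves '[{"tx":-0.3,"ty":0,"tz":0,"ax":0,"ay":0,"az":0},{"tx":-0.6,"ty":0,"tz":0,"ax":0,"ay":0,"az":0},{"tx":-0.4,"ty":0.4,"tz":-0.8,"ax":0,"ay":0,"az":0},{"tx":0,"ty":1,"tz":-1,"ax":0,"ay":0,"az":0},{"tx":0,"ty":1,"tz":-1,"ax":0,"ay":0,"az":0}]'

```text
clock: 10.85
eef_pos: [566.0, -96.6, 106.9]
tcp_rot: [-3.142, -0.0, -0.029]
contact_force: [0.7, -0.8, 0.2]
opening: 0.495
grasp_force: 0.0
```

>>> step_arm --moves '[{"tx":0,"ty":1,"tz":-1,"ax":0,"ay":0,"az":-0.1},{"tx":0,"ty":1,"tz":0,"ax":0,"ay":0,"az":-0.1},{"tx":0,"ty":1,"tz":0,"ax":0,"ay":0,"az":-0.1},{"tx":0,"ty":0.6,"tz":0,"ax":0,"ay":0,"az":-0.1},{"tx":0,"ty":0,"tz":0,"ax":0,"ay":0,"az":-0.1}]'

```text
clock: 11.48
eef_pos: [582.6, -184.5, 131.3]
tcp_rot: [3.141, -0.0, 0.76]
contact_force: [-0.5, -0.1, 0.3]
opening: 0.501
grasp_force: 0.0
```

>>> step_arm --moves '[{"tx":0,"ty":0,"tz":0,"ax":0,"ay":0,"az":-0.1},{"tx":0,"ty":0,"tz":0,"ax":0,"ay":0,"az":-0.1},{"tx":0,"ty":0,"tz":0,"ax":0,"ay":0,"az":-0.1},{"tx":0,"ty":0,"tz":0,"ax":0,"ay":0,"az":-0.1},{"tx":0,"ty":0,"tz":0,"ax":0,"ay":0,"az":-0.1}]'

```text
clock: 12.1
eef_pos: [582.1, -183.4, 131.2]
tcp_rot: [3.141, 0.0, 1.547]
contact_force: [1.0, -0.4, 0.5]
opening: 0.503
grasp_force: 0.0
```

```bash
cat > look.py <<'E'
import sys
from h import *
s=r.sense(); print(s['clock'],s['eef_pos'].round(1),s['tcp_rot'].round(4),s['qpos'].round(2))
for n in ['scene','side']:
    p,d,i=grab(n); P=cloud(d,i); cv2.imwrite(f'pics/{n}{sys.argv[1]}.png',p[...,::-1])
    for nm,cx,zl,zh,c,rad in [('housing',(663,-10),36,56,tan,130),('fence',(722,-37),20,36,steel,190),('stop',(688,125),20,40,red,60)]:
        Q,R=rect(P,p,np.array(cx),zl,zh,c,rad)
        print(n,nm,len(Q),np.round(R[0],1),np.round(R[1],1),round(R[2],2),cv2.boxPoints(R).round(1).tolist())
E
python3 look.py 1
```

```text
12.1 [ 582.1 -183.4  131.2] [3.1413 0.     1.5466] [-0.31  0.47  1.77  0.    0.9  -0.28]
scene housing 1586 [663.9 -37.4] [163.  105.4] 88.81 [[609.5, -117.80000305175781], [714.9000244140625, -120.0], [718.2999877929688, 42.900001525878906], [612.9000244140625, 45.099998474121094]]
scene fence 667 [723.7 -36.8] [362.3  17. ] 88.53 [[710.5999755859375, -217.60000610351562], [727.5999755859375, -218.10000610351562], [736.9000244140625, 144.10000610351562], [719.9000244140625, 144.5]]
scene stop 94 [690.4 123.5] [23. 59.] 87.42 [[660.4000244140625, 113.4000015258789], [719.4000244140625, 110.69999694824219], [720.4000244140625, 133.6999969482422], [661.5, 136.39999389648438]]
side housing 992 [659.6 -31.8] [167.1 108.5] 87.29 [[601.5, -112.69999694824219], [709.9000244140625, -117.80000305175781], [717.7999877929688, 49.099998474121094], [609.4000244140625, 54.20000076293945]]
side fence 271 [720.3 -32. ] [357.1  20.8] 88.92 [[706.5, -210.39999389648438], [727.2999877929688, -210.6999969482422], [734.0, 146.3000030517578], [713.2000122070312, 146.6999969482422]]
side stop 66 [686.5 131.6] [21.9 61. ] 85.54 [[655.2999877929688, 123.0], [716.0, 118.30000305175781], [717.7999877929688, 140.10000610351562], [657.0, 144.89999389648438]]
```

View pics/scene1.png

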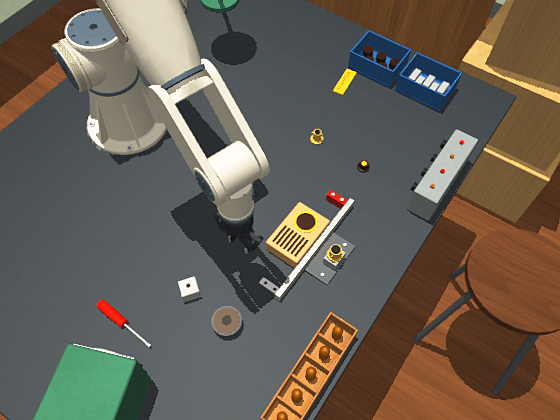

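The housing is flush against the fence (edge angles 88.8° and 88.5°), with about 69 mm left to the stop at (337,198). Next is the push along the fence.

>>> step_arm --moves '[{"tx":0.25,"ty":1,"tz":0,"ax":0,"ay":0,"az":0},{"tx":0.25,"ty":1,"tz":0,"ax":0,"ay":0,"az":0},{"tx":0.25,"ty":1,"tz":0.4,"ax":0,"ay":0,"az":0},{"tx":0,"ty":0.16,"tz":1,"ax":0,"ay":0,"az":0},{"tx":0,"ty":0,"tz":1,"ax":0,"ay":0,"az":0}]'

```text
clock: 12.82
eef_pos: [662.6, -166.9, 70.6]
tcp_rot: [3.141, 0.0, 1.538]
contact_force: [-0.2, 0.9, 0.1]
opening: 0.497
grasp_force: 0.0
```

>>> step_arm --moves '[{"tx":0,"ty":0,"tz":1,"ax":0,"ay":0,"az":0},{"tx":0,"ty":0,"tz":0.4,"ax":0,"ay":0,"az":0},{"tx":0.4,"ty":0,"tz":0,"ax":0,"ay":0,"az":0},{"tx":0.4,"ty":0,"tz":0,"ax":0,"ay":0,"az":0},{"tx":0.2,"ty":0,"tz":0,"ax":0,"ay":0,"az":0}]'

```text
clock: 13.45
eef_pos: [663.7, -141.2, 37.4]
tcp_rot: [3.14, 0.0, 1.542]
contact_force: [-0.3, -0.0, 0.1]
opening: 0.5
grasp_force: 0.0
```

>>> step_arm --moves '[{"tx":0.12,"ty":0,"tz":0,"ax":0,"ay":0,"az":0},{"tx":0.1,"ty":0,"tz":0,"ax":0,"ay":0,"az":0},{"tx":0.1,"ty":0,"tz":0,"ax":0,"ay":0,"az":0},{"tx":0.1,"ty":0,"tz":0,"ax":0,"ay":0,"az":0},{"tx":0.1,"ty":0,"tz":0,"ax":0,"ay":0,"az":0}]'

```text
clock: 14.08
eef_pos: [663.4, -129.1, 36.2]
tcp_rot: [-3.142, -0.0, 1.541]
contact_force: [0.5, 0.5, 0.5]
opening: 0.498
grasp_force: 0.0
```

>>> step_arm --moves '[{"tx":0.12,"ty":0,"tz":0,"ax":0,"ay":0,"az":0},{"tx":0.12,"ty":0,"tz":0,"ax":0,"ay":0,"az":0},{"tx":0.12,"ty":0,"tz":0,"ax":0,"ay":0,"az":0},{"tx":0.12,"ty":0,"tz":0,"ax":0,"ay":0,"az":0},{"tx":0.12,"ty":0,"tz":0,"ax":0,"ay":0,"az":0}]'

```text
clock: 14.7
eef_pos: [663.8, -113.9, 36.2]
tcp_rot: [-3.141, -0.0, 1.542]
contact_force: [0.1, -1.0, -0.7]
opening: 0.501
grasp_force: 0.6
```

>>> step_arm --moves '[{"tx":0.14,"ty":0,"tz":0,"ax":0,"ay":0,"az":0},{"tx":0.14,"ty":0,"tz":0,"ax":0,"ay":0,"az":0},{"tx":0.14,"ty":0,"tz":0,"ax":0,"ay":0,"az":0},{"tx":0.14,"ty":0,"tz":0,"ax":0,"ay":0,"az":0},{"tx":0.14,"ty":0,"tz":0,"ax":0,"ay":0,"az":0}]'

```text
clock: 15.32
eef_pos: [664.3, -96.4, 36.3]
tcp_rot: [-3.142, -0.0, 1.542]
contact_force: [-0.1, -1.7, -0.5]
opening: 0.499
grasp_force: 0.6
```

>>> step_arm --moves '[{"tx":0.14,"ty":0,"tz":0,"ax":0,"ay":0,"az":0},{"tx":0.14,"ty":0,"tz":0,"ax":0,"ay":0,"az":0},{"tx":0.14,"ty":0,"tz":0,"ax":0,"ay":0,"az":0},{"tx":0.14,"ty":0,"tz":0,"ax":0,"ay":0,"az":0},{"tx":0.14,"ty":0,"tz":0,"ax":0,"ay":0,"az":0}]'

```text
clock: 15.95
eef_pos: [664.9, -78.9, 36.3]
tcp_rot: [3.142, -0.0, 1.542]
contact_force: [-0.7, -0.5, -0.1]
opening: 0.5
grasp_force: 0.6
```

>>> step_arm --moves '[{"tx":0.1,"ty":0,"tz":0,"ax":0,"ay":0,"az":0},{"tx":0.08,"ty":0,"tz":0,"ax":0,"ay":0,"az":0},{"tx":0.06,"ty":0,"tz":0,"ax":0,"ay":0,"az":0},{"tx":0.06,"ty":0,"tz":0,"ax":0,"ay":0,"az":0}]'

```text
clock: 16.45
eef_pos: [665.1, -71.6, 36.3]
tcp_rot: [3.142, -0.0, 1.541]
contact_force: [-1.0, -1.0, -0.8]
opening: 0.499
grasp_force: 0.6
```

>>> step_arm --moves '[{"tx":0.08,"ty":0,"tz":0,"ax":0,"ay":0,"az":0},{"tx":0.06,"ty":0,"tz":0,"ax":0,"ay":0,"az":0},{"tx":0.06,"ty":0,"tz":0,"ax":0,"ay":0,"az":0}]'

```text
clock: 16.82
eef_pos: [665.2, -66.5, 36.3]
tcp_rot: [-3.142, 0.0, 1.542]
contact_force: [0.4, -1.3, -0.8]
opening: 0.498
grasp_force: 0.6
```

>>> step_arm --moves '[{"tx":0.06,"ty":0,"tz":0,"ax":0,"ay":0,"az":0},{"tx":0.04,"ty":0,"tz":0,"ax":0,"ay":0,"az":0},{"tx":0.04,"ty":0,"tz":0,"ax":0,"ay":0,"az":0}]'

```text
clock: 17.2
eef_pos: [665.3, -63.1, 36.3]
tcp_rot: [-3.142, -0.0, 1.542]
contact_force: [-0.7, -1.3, -0.7]
opening: 0.503
grasp_force: 0.6
```

>>> step_arm --moves '[{"tx":0.04,"ty":0,"tz":0,"ax":0,"ay":0,"az":0},{"tx":0.04,"ty":0,"tz":0,"ax":0,"ay":0,"az":0}]'

```text
clock: 17.45
eef_pos: [665.4, -61.1, 36.3]
tcp_rot: [-3.142, 0.0, 1.542]
contact_force: [-1.3, -1.0, -1.0]
opening: 0.503
grasp_force: 0.6
```

>>> step_arm --moves '[{"tx":0.04,"ty":0,"tz":0,"ax":0,"ay":0,"az":0},{"tx":0.04,"ty":0,"tz":0,"ax":0,"ay":0,"az":0}]'

```text
clock: 17.7
eef_pos: [665.4, -59.1, 36.3]
tcp_rot: [3.142, 0.0, 1.542]
contact_force: [-0.5, -0.8, -0.7]
opening: 0.501
grasp_force: 0.6
```

>>> step_arm --moves '[{"tx":0.04,"ty":0,"tz":0,"ax":0,"ay":0,"az":0},{"tx":0.04,"ty":0,"tz":0,"ax":0,"ay":0,"az":0}]'

```text
clock: 17.95
eef_pos: [665.5, -57.1, 36.3]
tcp_rot: [-3.142, -0.0, 1.542]
contact_force: [-0.2, -1.1, -0.3]
opening: 0.5
grasp_force: 0.6
```

>>> step_arm --moves '[{"tx":0.04,"ty":0,"tz":0,"ax":0,"ay":0,"az":0},{"tx":0.02,"ty":0,"tz":0,"ax":0,"ay":0,"az":0}]'

```text
clock: 18.2
eef_pos: [665.6, -55.7, 36.3]
tcp_rot: [3.142, 0.0, 1.542]
contact_force: [-0.8, -3.6, -0.9]
opening: 0.497
grasp_force: 1.6
```

>>> step_arm --moves '[{"tx":0.04,"ty":0,"tz":0,"ax":0,"ay":0,"az":0},{"tx":0.02,"ty":0,"tz":0,"ax":0,"ay":0,"az":0}]'

```text
clock: 18.45
eef_pos: [665.4, -55.6, 36.3]
tcp_rot: [-3.141, 0.002, 1.542]
contact_force: [-1.0, -10.7, 0.4]
opening: 0.5
grasp_force: 5.5
```

>>> step_arm --moves '[{"tx":-0.3,"ty":0,"tz":0,"ax":0,"ay":0,"az":0},{"tx":-0.8,"ty":0,"tz":0,"ax":0,"ay":0,"az":0},{"tx":-0.6,"ty":-0.4,"tz":-0.8,"ax":0,"ay":0,"az":0},{"tx":0,"ty":-1,"tz":-1,"ax":0,"ay":0,"az":0},{"tx":0,"ty":-1,"tz":-1,"ax":0,"ay":0,"az":0}]'

```text
clock: 19.08
eef_pos: [603.3, -96.0, 108.1]
tcp_rot: [3.141, -0.0, 1.54]
contact_force: [0.9, 0.0, 0.0]
opening: 0.497
grasp_force: 0.0
```

>>> step_arm --moves '[{"tx":0,"ty":-1,"tz":-1,"ax":0,"ay":0,"az":0},{"tx":0,"ty":-1,"tz":-1,"ax":0,"ay":0,"az":0},{"tx":0,"ty":-1,"tz":-0.5,"ax":0,"ay":0,"az":0},{"tx":0,"ty":-1,"tz":0,"ax":0,"ay":0,"az":0},{"tx":0,"ty":0,"tz":0,"ax":0,"ay":0,"az":0}]'

```text
clock: 19.7
eef_pos: [502.7, -92.5, 170.0]
tcp_rot: [3.141, -0.0, 1.54]
contact_force: [0.7, 0.1, 0.3]
opening: 0.498
grasp_force: 0.0
```

```bash
python3 look.py 2; python3 - <<'E'
import cv2
a=cv2.imread('pics/scene2.png')[150:310,220:400];b=cv2.imread('pics/side2.png')[130:270,200:360]
cv2.imwrite('pics/c2.png',cv2.hconcat([cv2.resize(a,(400,356),interpolation=2),cv2.resize(b,(400,356),interpolation=2)]))
E
```

```text
19.7 [502.7 -92.5 170. ] [ 3.1412 -0.      1.5405] [-0.19  0.28  1.95  0.    0.9  -0.15]
scene housing 1501 [666.   33.7] [165.2 106. ] 88.9 [[611.4000244140625, -47.900001525878906], [717.4000244140625, -49.900001525878906], [720.5999755859375, 115.30000305175781], [614.5999755859375, 117.30000305175781]]
scene fence 676 [723.7 -37.4] [359.   17.1] 88.68 [[711.0, -216.60000610351562], [728.0999755859375, -217.0], [736.2999877929688, 141.89999389648438], [719.2000122070312, 142.3000030517578]]
scene stop 26 [685.9 128. ] [13.7 23.7] 79.04 [[672.9000244140625, 123.5], [696.2000122070312, 119.0], [698.7999877929688, 132.5], [675.5, 137.0]]
side housing 1057 [661.8  39. ] [162.6 108.6] 88.99 [[606.0999755859375, -41.29999923706055], [714.7000122070312, -43.20000076293945], [717.5999755859375, 119.4000015258789], [609.0, 121.30000305175781]]
side fence 263 [720.8 -32.5] [363.8  20.9] 88.0 [[704.0, -214.0], [724.7999877929688, -214.6999969482422], [737.5, 148.89999389648438], [716.7000122070312, 149.60000610351562]]
side stop 66 [686.  132.4] [59.3 21.9] 6.17 [[655.4000244140625, 140.10000610351562], [657.7000122070312, 118.4000015258789], [716.7000122070312, 124.69999694824219], [714.2999877929688, 146.5]]
```

View pics/c2.png

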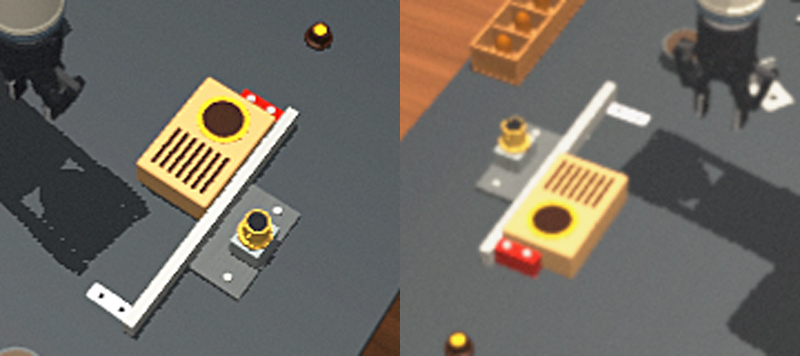

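The crop shows the housing in the corner: right panel, fence side along (600,100)–(490,255), end against the red stop at (517,255). I'll finish with one light seating push toward the fence.

>>> step_arm --moves '[{"tx":0,"ty":0,"tz":0,"ax":0,"ay":0,"az":0.1},{"tx":0,"ty":0,"tz":0,"ax":0,"ay":0,"az":0.1},{"tx":0,"ty":0,"tz":0,"ax":0,"ay":0,"az":0.1},{"tx":0,"ty":0,"tz":0,"ax":0,"ay":0,"az":0.1},{"tx":0,"ty":0,"tz":0,"ax":0,"ay":0,"az":0.1}]'

```text
clock: 20.42
eef_pos: [505.5, -92.2, 168.9]
tcp_rot: [3.141, -0.0, 0.751]
contact_force: [0.5, -0.4, 0.0]
opening: 0.501
grasp_force: 0.0
```

>>> step_arm --moves '[{"tx":0,"ty":0,"tz":0,"ax":0,"ay":0,"az":0.1},{"tx":0,"ty":0,"tz":0,"ax":0,"ay":0,"az":0.1},{"tx":0,"ty":0,"tz":0,"ax":0,"ay":0,"az":0.1},{"tx":0,"ty":0,"tz":0,"ax":0,"ay":0,"az":0.1},{"tx":0,"ty":0,"tz":0,"ax":0,"ay":0,"az":0.1}]'

```text
clock: 21.05
eef_pos: [505.5, -92.2, 168.9]
tcp_rot: [3.142, -0.001, -0.034]
contact_force: [-0.2, 0.3, 0.0]
opening: 0.5
grasp_force: 0.0
```

>>> step_arm --moves '[{"tx":0.45,"ty":-1,"tz":0.2,"ax":0,"ay":0,"az":0},{"tx":0.45,"ty":-1,"tz":0.2,"ax":0,"ay":0,"az":0},{"tx":0.45,"ty":-1,"tz":0.2,"ax":0,"ay":0,"az":0},{"tx":0.45,"ty":-1,"tz":0.2,"ax":0,"ay":0,"az":0},{"tx":0.45,"ty":-1,"tz":0.2,"ax":0,"ay":0,"az":0}]'

```text
clock: 21.68
eef_pos: [565.8, 32.1, 143.7]
tcp_rot: [-3.141, -0.001, -0.029]
contact_force: [-0.5, 0.5, 0.5]
opening: 0.499
grasp_force: 0.0
```

>>> step_arm --moves '[{"tx":0,"ty":0,"tz":0.8,"ax":0,"ay":0,"az":0},{"tx":0,"ty":0,"tz":1,"ax":0,"ay":0,"az":0},{"tx":0,"ty":0,"tz":1,"ax":0,"ay":0,"az":0},{"tx":0,"ty":0,"tz":1,"ax":0,"ay":0,"az":0},{"tx":0,"ty":0,"tz":0.5,"ax":0,"ay":0,"az":0}]'

```text
clock: 22.3
eef_pos: [564.5, 31.3, 34.9]
tcp_rot: [3.142, 0.001, -0.029]
contact_force: [-1.0, -0.5, -0.4]
opening: 0.499
grasp_force: 0.0
```

>>> step_arm --moves '[{"tx":0.5,"ty":0,"tz":0,"ax":0,"ay":0,"az":0},{"tx":0.5,"ty":0,"tz":0,"ax":0,"ay":0,"az":0},{"tx":0.2,"ty":0,"tz":0,"ax":0,"ay":0,"az":0},{"tx":0.05,"ty":0,"tz":0,"ax":0,"ay":0,"az":0},{"tx":0.04,"ty":0,"tz":0,"ax":0,"ay":0,"az":0}]'

```text
clock: 22.92
eef_pos: [596.4, 30.4, 36.5]
tcp_rot: [-3.142, 0.0, -0.029]
contact_force: [0.2, -0.1, -0.2]
opening: 0.504
grasp_force: 0.0
```

>>> step_arm --moves '[{"tx":0.04,"ty":0,"tz":0,"ax":0,"ay":0,"az":0},{"tx":0.04,"ty":0,"tz":0,"ax":0,"ay":0,"az":0}]'

```text
clock: 23.18
eef_pos: [598.4, 30.3, 36.3]
tcp_rot: [-3.142, 0.0, -0.029]
contact_force: [-0.1, -0.6, -0.2]
opening: 0.503
grasp_force: 0.0
```

>>> step_arm --moves '[{"tx":0.04,"ty":0,"tz":0,"ax":0,"ay":0,"az":0},{"tx":0.04,"ty":0,"tz":0,"ax":0,"ay":0,"az":0}]'

```text
clock: 23.42
eef_pos: [600.5, 30.3, 36.2]
tcp_rot: [-3.142, 0.0, -0.029]
contact_force: [0.5, 0.4, -1.0]
opening: 0.503
grasp_force: 0.0
```

>>> step_arm --moves '[{"tx":0.04,"ty":0,"tz":0,"ax":0,"ay":0,"az":0},{"tx":0.02,"ty":0,"tz":0,"ax":0,"ay":0,"az":0}]'

```text
clock: 23.68
eef_pos: [601.5, 30.2, 36.2]
tcp_rot: [3.142, 0.001, -0.029]
contact_force: [-2.8, 0.2, 2.4]
opening: 0.502
grasp_force: 1.6
```

>>> step_arm --moves '[{"tx":0.03,"ty":0,"tz":0,"ax":0,"ay":0,"az":0},{"tx":0.02,"ty":0,"tz":0,"ax":0,"ay":0,"az":0}]'

```text
clock: 23.92
eef_pos: [601.6, 30.2, 36.0]
tcp_rot: [3.141, 0.003, -0.029]
contact_force: [-8.0, 0.3, 5.8]
opening: 0.499
grasp_force: 4.1
```

>>> step_arm --moves '[{"tx":-0.3,"ty":0,"tz":0,"ax":0,"ay":0,"az":0},{"tx":-0.8,"ty":0,"tz":0,"ax":0,"ay":0,"az":0},{"tx":-1,"ty":0,"tz":-0.5,"ax":0,"ay":0,"az":0},{"tx":-1,"ty":0,"tz":-1,"ax":0,"ay":0,"az":0},{"tx":-1,"ty":0,"tz":-1,"ax":0,"ay":0,"az":0}]'

```text
clock: 24.55
eef_pos: [500.1, 33.2, 99.3]
tcp_rot: [-3.142, -0.001, -0.029]
contact_force: [0.3, -0.3, 0.3]
opening: 0.496
grasp_force: 0.0
```

>>> step_arm --moves '[{"tx":-0.5,"ty":0,"tz":-1,"ax":0,"ay":0,"az":0},{"tx":0,"ty":0,"tz":-1,"ax":0,"ay":0,"az":0},{"tx":0,"ty":0,"tz":-0.5,"ax":0,"ay":0,"az":0},{"tx":0,"ty":0,"tz":0,"ax":0,"ay":0,"az":0},{"tx":0,"ty":0,"tz":0,"ax":0,"ay":0,"az":0}]'

```text
clock: 25.18
eef_pos: [488.0, 33.5, 160.4]
tcp_rot: [3.142, 0.001, -0.029]
contact_force: [0.9, -0.4, -0.2]
opening: 0.501
grasp_force: 0.0
```

```bash
python3 look.py 3
```

```text
25.175 [488.   33.5 160.4] [ 3.1415e+00  1.0000e-03 -2.9300e-02] [0.07 0.27 2.01 0.   0.87 1.67]
scene housing 1499 [666.1  34.6] [164.6 107.9] 88.75 [[610.2999877929688, -46.5], [718.2000122070312, -48.900001525878906], [721.7999877929688, 115.69999694824219], [613.9000244140625, 118.0]]
scene fence 668 [723.5 -36.8] [362.9  17. ] 88.47 [[710.2000122070312, -218.0], [727.2000122070312, -218.39999389648438], [736.9000244140625, 144.39999389648438], [719.9000244140625, 144.89999389648438]]
scene stop 24 [689.3 129.3] [20.5 11.6] 4.45 [[678.7000122070312, 134.3000030517578], [679.5999755859375, 122.69999694824219], [700.0, 124.30000305175781], [699.0999755859375, 135.89999389648438]]
side housing 1056 [662.   36.7] [166.  108.7] 88.99 [[606.2000122070312, -45.29999923706055], [714.9000244140625, -47.20000076293945], [717.7999877929688, 118.69999694824219], [609.2000122070312, 120.5999984741211]]
side fence 264 [720.2 -33.7] [358.3  21.2] 88.22 [[704.0, -212.5], [725.2000122070312, -213.10000610351562], [736.2999877929688, 145.0], [715.0999755859375, 145.6999969482422]]
side stop 65 [686.1 130.9] [23.  58.9] 87.36 [[656.2000122070312, 120.80000305175781], [715.0, 118.0999984741211], [716.0, 141.10000610351562], [657.2000122070312, 143.8000030517578]]
```

View pics/side3.png

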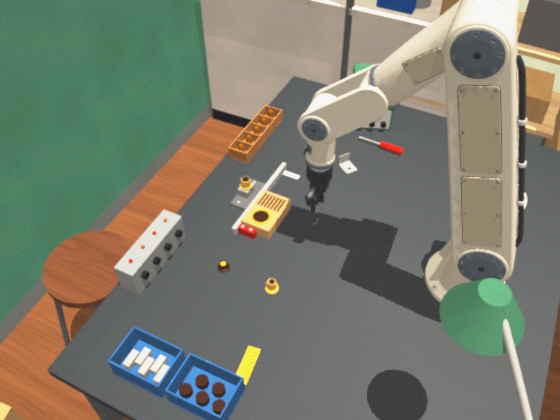

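The side view shows the housing at (265,213), flush in the corner with the stop at (247,231). The arm is clear and the other things haven't moved.

```bash
python3 -c "
from rig import workorder
print(workorder.sign_off())"
```

```text
the job is handed in; nothing more can be done
None
```

The housing is pushed into the corner, flat against the fence and with one end up against the red stop, the arm is clear, and the job was handed in at about 25 s; no verdict came back.

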